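# Tip the drying tray out into the box

## Task

Empty the clean bottle parts from the rack's tilting tray without touching them: stand the bamboo box on the mat under the tray's open edge, then pull the spring latch by its finger loop, swing the lever to the next hole so that everything slides out into the box, and let the pin snap fully home there. Leave the bottles, cup, mug, bowl, tin and scoop standing where they are.

Things in the scene. Friction and masses are not known exactly. Their poses are not given: they have to be found in the camera images.
- rack: white plastic folding rack, fixed on the 6 mm thick bamboo mat, carrying the tilting tray. Origin: under its middle, on the mat's top. +x runs along the tray's hinge line, away from the latch; +z up. The tray's open edge is on its -y side; lever, hole plate and latch are on its -x end, which faces the robot. Legs stand within x -68..68, y -48..92 mm; beyond y = -50 mm the mat under the tray is free.
- tray (a joint): tilt of the tray, rad: 0 level, growing as the open edge goes down (about the rack's +x). The fixed plate has three holes: 0 (level, latched at the start), 0.733 (tipped, the next hole), 1.431 (folded). The hinge is stiff (0.25 N m): the tray stays where left. The lever is one piece with the tray; its top moves towards the rack's -y as the tray tips. Plate: a fan at rack x -76..-66, y -120..25, above z 110 mm.
- tray_hinge (a point): middle of the tray's hinge line, on the floor's upper face: rack x 0, y -30 mm, 115 mm above the mat. Tray 110 mm wide (along x; 100 mm between lips), 180 mm long, floor 4 mm thick, 18 mm lips on three sides; from the hinge it reaches 60 mm to -y (the open edge) and 120 mm to +y. Axes turn with the tray, as the rack's when level.
- open_edge (a point): middle of the tray's open edge, on the floor's upper face, 60 mm from the hinge line. Level: rack y -90 mm, 115 mm above the mat. Tipped into the next hole: rack y -75 mm, 75 mm above the mat (underside 72 mm). Parts slide off towards -y and land 10 to 80 mm beyond this tipped edge.
- plunger (a joint): how far the spring latch is pulled out, m: 0 fully home, stop at 0.015. The pin (8 mm, round end; holes 10 mm) is clear of its hole beyond 0.0095. Let go between two holes it rests on the plate's face at about 0.009, and snaps in by itself when the next hole comes past. The spring pulls home with 4 N at 0 and 11 N at 0.015.
- loop (a point): centre of the latch's black finger loop at the lever's top, 80 mm from the hinge line: a flat D of 9 mm bar open from above, opening 40 mm (its x) by 46 mm (its y), outside 58 x 64 mm. Pull along the rack's -x. Level: rack x -132, y -1, z 190 mm, leaning 21 deg from vertical towards +y; next hole: y -59 mm, same z, leaning 21 deg to -y. x as the rack's, z along the lever. 100 mm free below.
- box: open-topped square bamboo box, 136 x 136 x 50 mm, walls and floor 8 mm (inside 120 x 120 mm), about 0.24 kg, loose on the mat. Origin: centre of its underside; x and y along its sides.
- collar1: clean screw collar, white plastic ring 40 mm across, 30 mm bore, 14 mm tall; one of four parts lying on the tray. Origin: its centre.
- collar2: clean screw collar, white plastic ring 40 mm across, 30 mm bore, 14 mm tall; one of four parts lying on the tray. Origin: its centre.
- cap1: clean bottle cap, domed, 33 mm across, 24 mm tall; one of four parts lying on the tray. Origin: its centre.
- cap2: clean bottle cap, domed, 33 mm across, 24 mm tall; one of four parts lying on the tray. Origin: its centre.
- bottle: bystander: frosted glass bottle with a metal cap, 66 mm across, 184 mm tall. Origin: centre of its underside.
- sippy: bystander: yellow sippy cup with a spout and two ear handles (along its y), 72 mm across the lid, 101 mm over the ears, 123 mm tall. Origin: centre of its underside.
- scoop: bystander: white measuring scoop, bowl 54 mm across and 34 mm tall, flat handle reaching 110 mm from the bowl's centre along its +y. Origin: centre of its underside.
- tin: bystander: small stainless tin with a closed hinged cover, 69 x 99 x 43 mm. Origin: centre of its underside.
- mug: bystander: white mug, 80 mm across, 92 mm tall, handle reaching 77 mm from the centre along its +y. Origin: centre of its underside.
- soap: bystander: amber soap pump bottle, 60 mm across, 165 mm tall, nozzle along its -x to 35 mm. Origin: centre of its underside.
- bowl: bystander: small white bowl beside the mat, 90 mm across, 38 mm tall. Origin: centre of its underside.
Things that resemble listed ones, but are neither listed nor needed, are in the scene too. Leave any blue look-alike of the box alone.

How it is judged (in metres and radians):
On the way:
1. the spring latch is pulled clear of the level hole (value of joint plunger above 0.0085 m), for 0.05 s.
At the end, for the whole second after the job is handed in: All four parts lie at rest inside the bamboo box, the box stands upright on the mat (within 0.06 rad), the tray is tipped to its next hole (0.733 rad, between 0.69 and 0.78) and the latch pin is home (within 2 mm) in that hole (x of collar1 in the frame of box between -0.066 and 0.066 m and y of collar1 in the frame of box between -0.066 and 0.066 m and z of collar1 in the frame of box between 0.004 and 0.048 m and x of collar2 in the frame of box between -0.066 and 0.066 m and y of collar2 in the frame of box between -0.066 and 0.066 m and z of collar2 in the frame of box between 0.004 and 0.048 m and x of cap1 in the frame of box between -0.066 and 0.066 m and y of cap1 in the frame of box between -0.066 and 0.066 m and z of cap1 in the frame of box between 0.004 and 0.048 m and x of cap2 in the frame of box between -0.066 and 0.066 m and y of cap2 in the frame of box between -0.066 and 0.066 m and z of cap2 in the frame of box between 0.004 and 0.048 m and value of joint tray between 0.69 and 0.78 rad and value of joint plunger below 0.002 m and angle between box's own z axis and vertical below 0.06 rad and height (world z) of box below 0.012 m and linear speed of box below 0.02 m/s and linear speed of each of collar1, collar2, cap1, cap2 below 0.05 m/s); the robot touches nothing.
It fails at once if the robot touches one of the clean parts (contact force between any of collar1, collar2, cap1, cap2 and the fingers above 0.3 N or contact force between any of collar1, collar2, cap1, cap2 and the arm above 0.3 N).
It fails at once if one of the other things is knocked over or shoved more than 30 mm (distance of any of bottle, sippy, scoop, tin, mug, soap, bowl from where it was at the start of the episode above 0.03 m or angle between any of bottle, sippy, scoop, tin, mug, soap, bowl's own z axis and vertical above 0.35 rad).
It also fails if it takes over 62 s, if anything falls off the work surface, if the arm or the gripper's body presses on something with over 40 N, if the wrist force passes 120 N, or if a joint passes its speed limit or range.

## Robot

A 6-joint arm with a two-finger parallel gripper is mounted at the origin on the work surface. World frame = base frame: x ahead of the robot, y to its left, z up, the work surface at z = 0. Lengths are in mm, angles in rad, forces in N, time in s.
With the tool pointing down it reaches from about 300 to 875 mm from the base axis. Payload 6.4 kg.
Tool frame: the origin (TCP) lies midway between the tips of the shut fingers; the grasp point (between the pads) lies 19 mm behind it (bot.grip_point_offset is the distance from the TCP to the grasp point, in mm); z points along the fingers, y is the line along which they close (so a half turn about z gives the same grasp; the last joint's range is limited). The gripper opens to 88 mm and grips with 3 to 60 N. Pads are 18 mm wide; open, the fingers measure 123 mm over their backs; the gripper's body (75 mm by 187 mm) begins 45 mm behind the grasp point.
Start: joints at [-1.532, 0.181, 1.607, -0, 1.354, -0.206], TCP at [139.374, -557.867, 238.714] pointing down, gripper open.
Joint ranges: [-2.99, 2.99], [-0.89, 2.07], [0.3, 2.58], [-1.14, 4.28], [0, 2.63], [-3.12, 3.12]. Speed limits (rad/s): [2.57, 2.57, 3.01, 3.14, 3.14, 3.14].

## Interface

Orientations are given as a unit quaternion [x, y, z, w].
In Python, from cell import status, grab_frame, camera_info, bot gives the robot as it stands. The module is installed in compiled form; this text tells all that it offers.
- The arm moves only by the shell command python3 -m jog 'ROWS' [OPENING]. ROWS is JSON, a list of rows, each a list of 2 entries, a list of its own where there are three numbers: the shift along the tool's x, y, z in mm, then the turn about the tool's z in rad. In form: [[[x, y, z], spin], ...]. A call has 1 to 10 rows; each row is the pose to reach, as a shift and turn from the pose commanded when the call began, along the tool's axes at that moment; what a row does not reach only later rows make up. A row lasts 1/12 s, in which the tool goes at most 41.7 mm and 7.16 degrees, less where a joint would pass 70% of its speed; a pose out of reach is approached as far as the arm can. A call with a gripper value outside its range is refused whole. OPENING is the opening, from 0 (shut) to 1 (fully open), set as the call begins (- or left out, the last holds). The fingers move at their own pace and stop on an object; the grip force is fixed at half the most. Time passes only in rows, so rows that repeat a pose let the fingers close. It gives the time, the measured TCP pose, the force, the opening and the grip force at its end, in the units of the state.
- status.observe(): the state, without advancing time (a new reading comes with each control period).
- grab_frame(name): name is "side" or "top" or "wrist"; returns (picture, depth): 384x512x3 uint8, red, green, blue; 384x512 float32, mm along the optical axis (not along the pixel's ray), 0 where there is no reading.
- camera_info(name): a dict with "intrinsics" (3x3 intrinsics, pixels), "world_from_camera" (4x4, takes a point from camera to world coordinates). Camera axes: x right, y down, z forward; pixel columns grow to the right and rows downward; lengths in mm; the calibration is good to about 2 mm. A picture is of the moment at which its call begins: read the wrist's pose just before it. camera_info takes no time and is no camera call; for the wrist camera it gives the pose at the moment of the call.
- bot.job_done(): hands the job in; it is judged then, once.
The state is a dict: "time": time; "q": joint angles; "joint_vel": joint speeds; "joint_torque": joint torques, N m; "tcp_pos": TCP position; "orientation": TCP orientation; "force": force on the tool from outside, world axes, zero at the start; "moment": the same for the moment, N m; "opening": finger opening in mm; "grasp_force": force on a finger pad.
Only numpy, scipy, OpenCV 4.12 (cv2) and the standard library are available. Lean on these libraries where they do the work, as an engineer would, in place of code of your own. Each camera call takes 0.05 s, during which the arm holds its last target. There are 200 camera calls.

## Working session

There is one attempt and no reset: what is moved stays moved. The work goes in short steps, Python scripts to look and compute and a shell command to move; the robot and the scene stay as the last step left them, time stands still between calls to the robot, and variables do not carry over. Pictures are saved under pics/ and viewed, at most 10 in all, crops included, and the job is handed in when it is done.

```bash
mkdir -p pics; cat > h.py <<'E'
import numpy as np,cv2
from cell import status,grab_frame,camera_info,bot
def snap(n):
    ci=camera_info(n); p,d=grab_frame(n)
    return p,d,np.array(ci["intrinsics"]),np.array(ci["world_from_camera"])
def cloud(d,K,T):
    v,u=np.mgrid[:d.shape[0],:d.shape[1]]
    c=np.stack([(u-K[0,2])/K[0,0]*d,(v-K[1,2])/K[1,1]*d,d],-1)
    return c@T[:3,:3].T+T[:3,3]
E
python3 - <<'E'
from h import *
for n in("top","side"):
    p,d,K,T=snap(n); np.savez(n,p=p,d=d,K=K,T=T)
    cv2.imwrite(f"pics/{n}.png",cv2.resize(p[:,:,::-1],(800,600)))
    print(n,T[:3,3].round(),T[:3,2].round(2))
s=status.observe();print(s)
E
```

```text
top [ 386. -116. 1086.] [ 0.1   0.03 -0.99]
side [-137.  485.  963.] [ 0.52 -0.49 -0.7 ]
{'time': 0.1, 'q': array([-1.53229462e+00,  1.81460833e-01,  1.60787257e+00,  2.17942698e-05,
        1.35378797e+00, -2.06277702e-01]), 'joint_vel': array([ 2.75520799e-04, -9.24326124e-05, -3.25595148e-03, -4.83761645e-04,
        1.59996508e-03, -5.76877856e-04]), 'joint_torque': array([ 3.10933847e-04, -4.34823096e+01, -3.42697549e+01,  7.04636076e-02,
        3.39949701e-02, -3.20723075e-05]), 'tcp_pos': array([ 139.36466622, -557.37934435,  237.92067945]), 'orientation': array([ 9.92519722e-01,  1.22082010e-01,  7.46476803e-05, -7.60779259e-04]), 'force': array([-0.18040344,  0.64888871, -0.56418938]), 'moment': array([-0.01929005,  0.03836183, -0.0337551 ]), 'grasp_force': 0.0, 'opening': 88.30145692405614}
```

View pics/top.png

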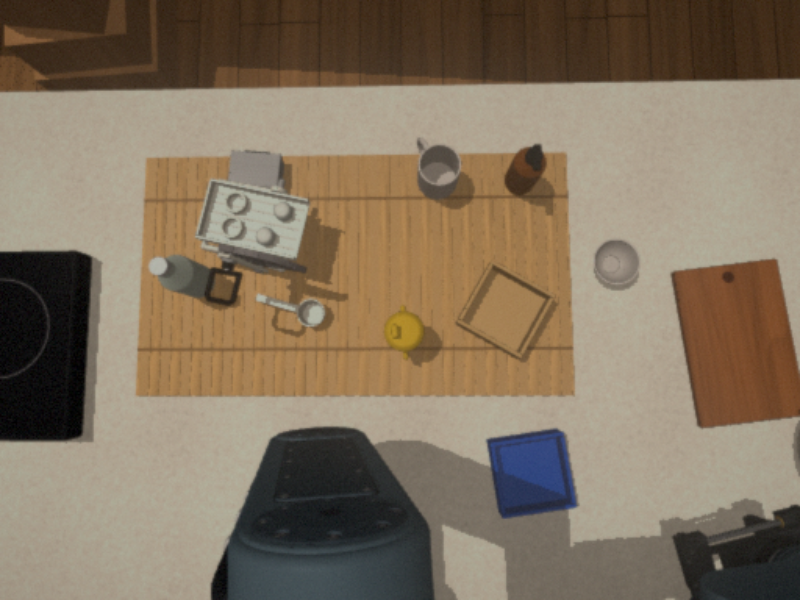

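View pics/side.png

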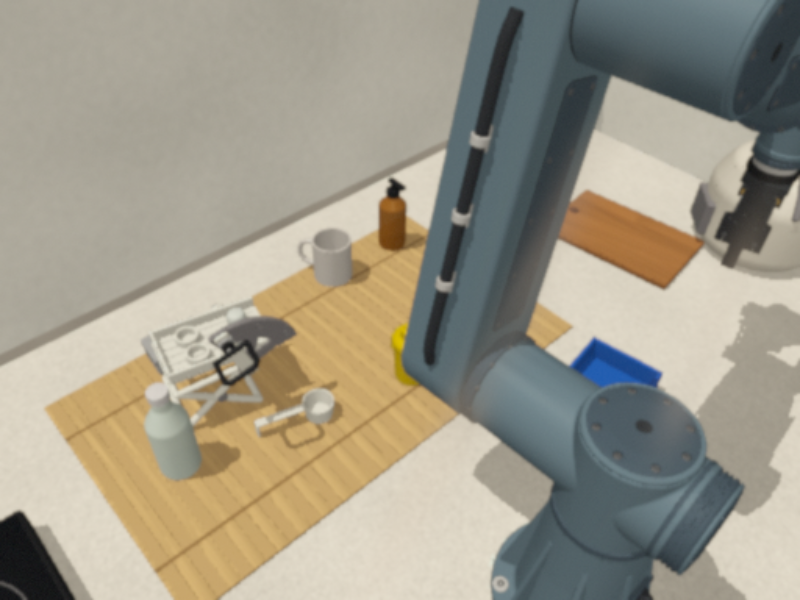

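Top view (800x600): the rack is at about (255,225), with four parts on the tray and the black loop at (222,285). The bottle stands at (175,272) and the scoop at (312,313). There are two boxes: tan at (507,310) on the mat, and blue at (532,473) off it. The tan one fits "bamboo box", and the blue one is the look-alike to leave alone.

```bash
cat > m.py <<'E'
from h import *
f=np.load("top.npz");p,d,K,T=f["p"],f["d"],f["K"],f["T"]
P=cloud(d,K,T);hsv=cv2.cvtColor(p,cv2.COLOR_RGB2HSV)
s=0.64
def reg(x0,x1,y0,y1):
    m=np.zeros(d.shape,bool);m[int(y0*s):int(y1*s),int(x0*s):int(x1*s)]=1;return m&(d>0)
def rect(Q):
    r=cv2.minAreaRect(Q.astype(np.float32));return np.round(r[0],1),np.round(r[1],1),round(r[2],1)
z=P[...,2]
print("mat z",np.median(z[reg(330,380,350,380)]))
b=reg(445,565,250,370)&(z>40)&(z<70);print("box",b.sum(),np.median(z[b]),rect(P[b][:,:2]))
l=reg(200,245,255,312)&(hsv[...,2]<70)&(z>165);print("loop",l.sum(),np.median(z[l]),P[l].min(0),P[l].max(0),rect(P[l][:,:2]))
t=reg(190,315,170,268)&(z>118)&(z<155)&(hsv[...,1]<60)&(hsv[...,2]>110);print("tray",t.sum(),np.percentile(z[t],[2,50,98]),rect(P[t][:,:2]))
print("tray corners",cv2.boxPoints(cv2.minAreaRect(P[t][:,:2].astype(np.float32))))
for n,r,h in(("scoop",(250,330,290,330),25),("bottle",(145,208,250,295),60),("sippy",(380,428,300,362),60),("mug",(410,465,135,200),50)):
    m=reg(*r)&(z>h);print(n,P[m].min(0).round(),P[m].max(0).round())
vis=p.copy();vis[t]=[255,0,0];vis[l]=[0,255,0];vis[b]=[0,0,255]
cv2.imwrite("pics/m.png",cv2.resize(vis[90:260,80:380,::-1],(800,453)))
E
python3 m.py
```

```text
mat z 5.773194681046675
box 578 54.857298952487895 (array([ 482.7, -296.2]), array([136.1, 136.9]), 60.0)
loop 254 200.1350189729364 [476.29910183 156.43304    177.99489455] [562.14850426 219.27360326 212.45890899] (array([521.2, 186. ]), array([58.8, 85. ]), 80.2)
tray 2299 [118.39580446 121.81641633 144.07724127] (array([650.6, 157.9]), array([180.7, 138. ]), 77.4)
tray corners [[563.5645    84.79191 ]
 [698.1927    54.645027]
 [737.68256  230.99649 ]
 [603.0544   261.14337 ]]
scoop [454.  46.  25.] [514. 176.  45.]
bottle [499. 216.  60.] [588. 328. 193.]
sippy [ 391. -142.   73.] [488. -72. 132.]
mug [ 705. -211.   50.] [ 810. -133.  102.]
```

View pics/m.png

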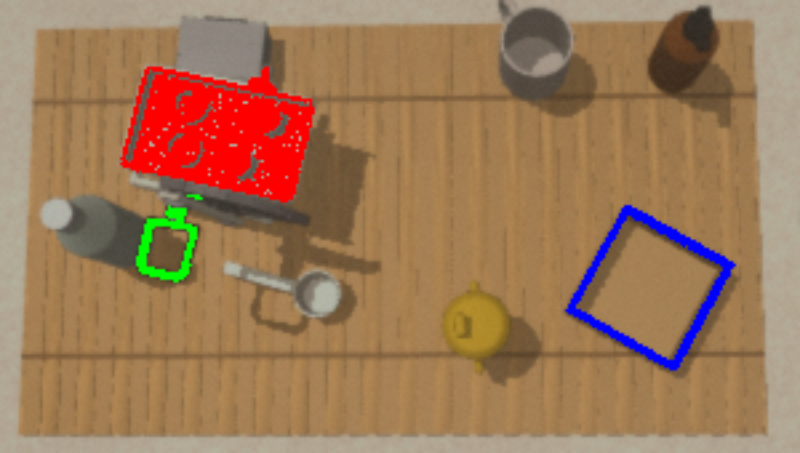

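Segmentation is clean. The tray corners put the rack origin at about (637,161) with yaw -12.6°. That predicts the loop at (508,189), which matches the mask. The tan box measures 136x137 mm at (483,-296), so its size confirms it.

```bash
cat > go.py <<'E'
import sys
from h import *
from scipy.spatial.transform import Rotation as R
# target x y z, tool-y world angle deg
x,y,z,a=map(float,sys.argv[1:5]); s=status.observe()
M=R.from_quat(s["orientation"]).as_matrix()
ya=np.degrees(np.arctan2(M[1,1],M[0,1]))
sp=-((a-ya+180)%360-180)
print("shift",(M.T@(np.array([x,y,z])-s["tcp_pos"])).round(1),"spin",np.radians(sp).round(3),"ya",ya.round(1),"F",s["force"].round(1),"t",s["time"],"tcp",s["tcp_pos"].round(1),"op",s["opening"])
E
python3 go.py 451 -352 140 -120
```

```text
shift [ 352.1 -123.6   98.2] spin 0.768 ya -76.0 F [-0.2  0.6 -0.6] t 0.1 tcp [ 139.4 -557.4  237.9] op 88.30145692405614
```

```bash
python3 -m jog '[[[352,-124,98],0.768],[[352,-124,98],0.768],[[352,-124,98],0.768],[[352,-124,98],0.768],[[352,-124,98],0.768],[[352,-124,98],0.768],[[352,-124,98],0.768],[[352,-124,98],0.768],[[352,-124,98],0.768],[[352,-124,98],0.768]]' 0.45
python3 -m jog '[[[0,0,0],0],[[0,0,0],0],[[0,0,0],0]]'
python3 go.py 451 -352 140 -120
python3 - <<'E'
from h import *
p,d,K,T=snap("wrist");P=cloud(d,K,T);z=P[...,2]
cv2.imwrite("pics/w1.png",p[:,:,::-1])
b=(d>0)&(z>45)&(z<62)
print(b.sum(),P[b].min(0).round(),P[b].max(0).round())
E
```

```text
time: 0.93
tcp_pos: [452.9, -349.1, 139.2]
orientation: [0.966, -0.258, -0.001, -0.001]
force: [-0.8, -0.8, 0.9]
opening: 39.5
grasp_force: 0.0
time: 1.18
tcp_pos: [450.3, -352.6, 140.6]
orientation: [0.966, -0.258, -0.0, 0.0]
force: [-0.4, -0.2, -0.2]
opening: 39.9
grasp_force: 0.0
shift [ 0.3 -0.8  0.6] spin 0.001 ya -120.0 F [-0.4 -0.2 -0.2] t 1.1833 tcp [ 450.3 -352.6  140.6] op 39.876416677324094
7293 [ 390. -386.   45.] [ 573. -127.   62.]
```

View pics/w1.png

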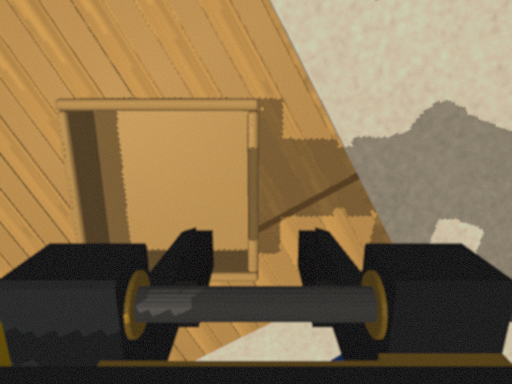

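The close view confirms the tan box. Its right wall, at column 253, lies between the fingers (213 to 300). Going down to grip it.

```bash
python3 -m jog '[[[0,0,40],0],[[0,0,80],0],[[0,0,108],0],[[0,0,118],0],[[0,0,118],0]]'
python3 -m jog '[[[0,0,0],0],[[0,0,0],0],[[0,0,0],0],[[0,0,0],0],[[0,0,0],0],[[0,0,0],0]]' 0
python3 -m jog '[[[0,0,-8],0],[[0,0,-15],0],[[0,0,-15],0]]'
python3 go.py 586 -262 37 -102.6
python3 - <<'E'
from h import *
p,d,K,T=snap("wrist");cv2.imwrite("pics/w2.png",p[:,:,::-1])
E
```

```text
time: 1.65
tcp_pos: [448.4, -351.7, 20.4]
orientation: [0.966, -0.26, -0.002, -0.001]
force: [-0.3, 0.2, 0.4]
opening: 39.4
grasp_force: 0.0
time: 2.15
tcp_pos: [451.6, -352.8, 24.1]
orientation: [0.966, -0.259, 0.001, 0.001]
force: [0.1, 2.1, 7.2]
opening: 7.9
grasp_force: 30.0
time: 2.4
tcp_pos: [451.4, -352.8, 39.2]
orientation: [0.966, -0.258, 0.001, 0.001]
force: [0.1, -0.2, -2.3]
opening: 7.8
grasp_force: 30.0
shift [  71.3 -145.9    2.2] spin -0.303 ya -120.0 F [ 0.1 -0.2 -2.3] t 2.4 tcp [ 451.4 -352.8   39.2] op 7.820709015418538
```

View pics/w2.png

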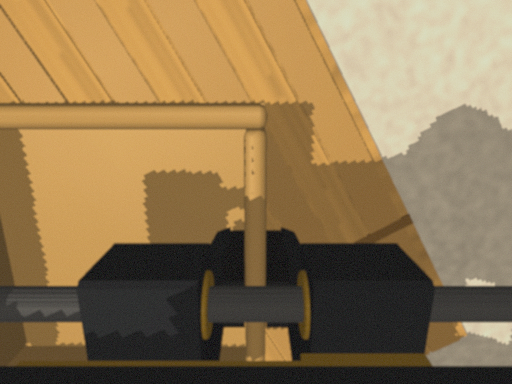

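The wall is held at 7.8 mm opening, and the -2.3 N of weight shows the box is lifted. Carrying it.

```bash
python3 -m jog '[[[10,-20,0],-0.04],[[20,-41,0],-0.08],[[30,-62,0],-0.12],[[40,-83,0],-0.16],[[50,-104,0],-0.2],[[60,-125,0],-0.25],[[71,-146,0],-0.303],[[71,-146,0],-0.303]]'
python3 go.py 596 -22 40 -102.6
```

```text
time: 3.12
tcp_pos: [588.1, -258.6, 37.5]
orientation: [0.994, -0.107, 0.001, -0.0]
force: [-0.9, -0.1, -3.7]
opening: 7.8
grasp_force: 30.1
shift [ -42.7 -232.8   -2.4] spin 0.005 ya -102.3 F [-0.9 -0.1 -3.7] t 3.1167 tcp [ 588.1 -258.6   37.5] op 7.770462556794366
```

```bash
python3 -m jog '[[[-4,-20,0],0],[[-10,-50,0],0],[[-15,-80,0],0],[[-21,-112,0],0],[[-27,-145,0],0],[[-32,-175,0],0],[[-37,-203,0],0],[[-41,-222,0],0],[[-43,-233,0],0.005],[[-43,-233,0],0.005]]'
python3 go.py 596 -22 25 -102.6
cat > b.py <<'E'
from h import *
p,d,K,T=snap("top");P=cloud(d,K,T);z=P[...,2];hsv=cv2.cvtColor(p,cv2.COLOR_RGB2HSV)
b=(d>0)&(z>40)&(z<80)&(P[...,0]>515)&(P[...,0]<700)&(P[...,1]>-60)&(P[...,1]<135)&(hsv[...,1]>90)
Q=P[b][:,:2].astype(np.float32);r=cv2.minAreaRect(Q)
print(b.sum(),np.median(z[b]),r)
a=np.radians(-12.6);c=(Q-[637,161])@np.array([[np.cos(a),-np.sin(a)],[np.sin(a),np.cos(a)]])
print("rack-frame extents",np.percentile(c,[1,99],axis=0).round(1))
cv2.imwrite("pics/b%d.png"%(P.shape[0]+int(d.sum())%1000),cv2.resize(p[60:260,60:380,::-1],(800,500)))
import glob;cv2.imwrite("pics/latest.png",cv2.resize(p[60:260,60:380,::-1],(800,500)))
E
python3 b.py
```

```text
time: 3.95
tcp_pos: [593.5, -22.5, 37.3]
orientation: [0.994, -0.111, -0.001, -0.0]
force: [-0.5, 0.2, -3.3]
opening: 8.1
grasp_force: 30.0
shift [ 2.3 -1.  12.3] spin -0.003 ya -102.8 F [-0.5  0.2 -3.3] t 3.95 tcp [593.5 -22.5  37.3] op 8.089580685582481
0 nan ((0.0, 0.0), (0.0, 0.0), 0.0)
  return _methods._mean(a, axis=axis, dtype=dtype,
  ret = ret.dtype.type(ret / rcount)
Traceback (most recent call last):
  File "b.py", line 7, in <module>
    print("rack-frame extents",np.percentile(c,[1,99],axis=0).round(1))
                               ~~~~~~~~~~~~~^^^^^^^^^^^^^^^^^
IndexError: index -1 is out of bounds for axis 0 with size 0
```

The arm hides the box from the top camera. I'll set the box down, release it, shift 10 mm away from the tray, lift clear and look from above.

```bash
python3 -m jog '[[[2,0,6],0],[[2,0,12],0],[[2,0,15],0],[[2,0,15],0],[[2,0,15],0]]'
python3 -m jog '[[[0,0,0],0],[[0,0,0],0],[[0,0,0],0],[[0,0,0],0]]' 0.45
python3 -m jog '[[[0,10,0],0],[[0,10,-10],0],[[0,10,-50],0],[[0,10,-90],0],[[0,10,-130],0],[[0,40,-170],0],[[0,80,-210],0],[[0,120,-240],0],[[0,120,-240],0],[[0,120,-240],0]]'
python3 b.py; python3 go.py 508 189 260 -12.6
```

```text
time: 4.42
tcp_pos: [596.7, -26.7, 23.9]
orientation: [0.994, -0.113, 0.0, 0.0]
force: [-4.7, 0.3, 9.6]
opening: 7.7
grasp_force: 30.0
time: 4.75
tcp_pos: [596.1, -25.5, 22.4]
orientation: [0.994, -0.113, -0.0, -0.0]
force: [0.1, 0.7, 0.3]
opening: 32.5
grasp_force: 0.0
time: 5.58
tcp_pos: [570.6, -147.2, 269.2]
orientation: [0.993, -0.114, 0.005, 0.002]
force: [0.6, 0.8, -0.0]
opening: 39.9
grasp_force: 0.0
139 53.981577759356014 ((606.9912719726562, 30.664443969726562), (129.246826171875, 137.84010314941406), 75.06193542480469)
rack-frame extents [[ -66.7 -197.3]
 [  68.2  -71.6]]
shift [-136.3 -311.     5. ] spin -1.58 ya -103.1 F [ 0.4  1.1 -1. ] t 5.6333 tcp [ 570.1 -144.8  266.4] op 39.891603433462805
```

The box stands at rack y -197 to about -61, centred in x and square to within about 2°. That covers the landing zone (-85 to -155). Now above the loop, aiming to put only the +y-tool finger inside it: TCP at rack (-161,-1), about (480,195).

```bash
python3 go.py 480 195 260 -12.6; python3 -m jog '[[[0,0,0],-0.12],[[-20,-40,6],-0.24],[[-45,-80,6],-0.36],[[-70,-120,6],-0.48],[[-100,-150,6],-0.6],[[-130,-190,6],-0.72],[[-150,-220,6],-0.84],[[-165,-260,6],-0.96],[[-165,-290,6],-1.08],[[-165,-310,6],-1.2]]'
python3 go.py 480 195 260 -12.6
```

```text
shift [-164.9 -310.5    4.9] spin -1.58 ya -103.1 F [ 0.4  1.1 -1. ] t 5.6333 tcp [ 570.1 -144.8  266.4] op 39.891603433462805
time: 6.47
tcp_pos: [475.1, 201.4, 255.8]
orientation: [0.881, 0.472, -0.001, -0.001]
force: [0.6, -1.0, 0.6]
opening: 39.5
grasp_force: 0.0
shift [-2.7  7.6 -4.2] spin -0.367 ya -33.6 F [ 0.6 -1.   0.6] t 6.4667 tcp [475.1 201.4 255.8] op 39.47132969534735
```

```bash
python3 -m jog '[[[0,0,0],-0.12],[[0,0,0],-0.24],[[0,0,0],-0.367],[[0,0,0],-0.367],[[0,0,0],-0.367]]'
python3 go.py 480 195 250 -12.6
python3 - <<'E'
from h import *
p,d,K,T=snap("wrist");P=cloud(d,K,T)
cv2.imwrite("pics/w3.png",p[:,:,::-1])
z=P[...,2];v=p.max(2)
l=(d>0)&(v<75)&(z>175)&(z<222)&(abs(P[...,0]-508)<60)&(abs(P[...,1]-189)<50)
Q=P[l];print(l.sum());a=np.radians(-12.6)
c=(Q[:,:2]-[637,161])@np.array([[np.cos(a),-np.sin(a)],[np.sin(a),np.cos(a)]])
print("rack",np.percentile(c,[1,99],axis=0).round(1),np.percentile(Q[:,2],[2,50,98]))
E
```

```text
time: 6.88
tcp_pos: [476.7, 197.8, 255.6]
orientation: [0.784, 0.621, -0.001, -0.001]
force: [-0.4, -0.9, 0.6]
opening: 39.5
grasp_force: 0.0
shift [-2.   3.9  5.6] spin -0.012 ya -13.3 F [-0.4 -0.9  0.6] t 6.8833 tcp [476.7 197.8 255.6] op 39.46776394449808
4515
rack [[-160.9  -27.2]
 [ -76.4   29.6]] [187.10737989 199.5548153  210.56057961]
```

View pics/w3.png

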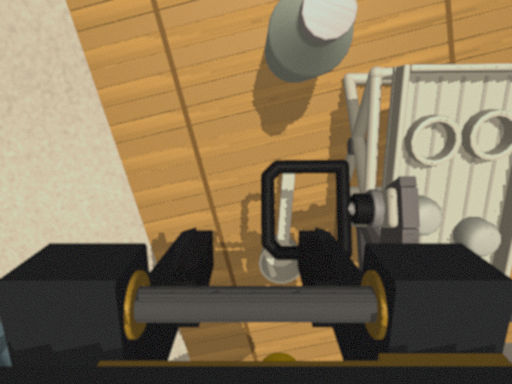

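View pics/latest.png

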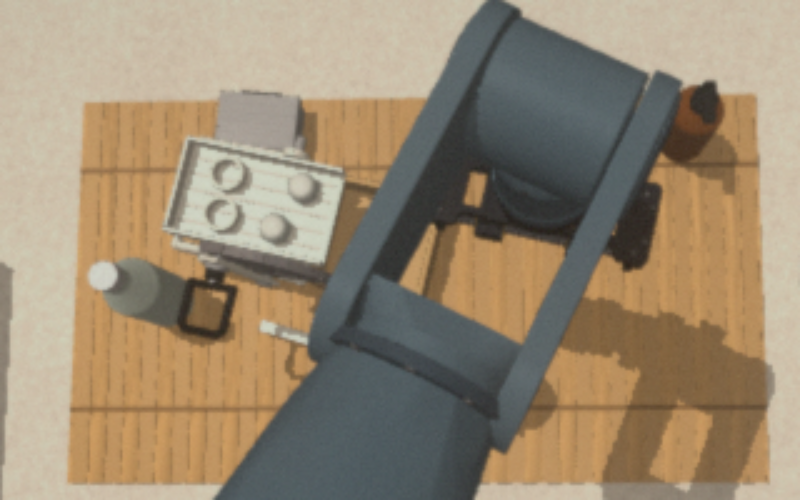

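In the wrist view the loop spans (262–350, 160–255), and it measures rack (-132, +1), as expected. Scoop and bottle are clear of the finger. Lowering the one finger into the loop.

```bash
python3 -m jog '[[[-1,4,0],-0.012],[[-1,4,20],-0.012],[[-1,4,45],-0.012],[[-1,4,65],-0.012],[[-1,4,80],-0.012],[[-1,4,86],-0.012],[[-1,4,86],-0.012]]'
python3 go.py 480 196 170 -12.6
```

```text
time: 7.52
tcp_pos: [480.5, 194.8, 169.1]
orientation: [0.78, 0.626, -0.001, -0.001]
force: [0.1, -1.5, 0.8]
opening: 39.7
grasp_force: 0.0
shift [ 1.1 -0.8 -0.9] spin 0.001 ya -12.5 F [ 0.1 -1.5  0.8] t 7.5167 tcp [480.5 194.8 169.1] op 39.67192757811609
```

```bash
python3 -m jog '[[[0,-6,0],0],[[0,-12,0],0],[[0,-17,0],0],[[0,-21,0],0],[[0,-23,0],0],[[0,-23,0],0],[[0,-23,0],0]]'
python3 go.py 480 196 170 -12.6
python3 - <<'E'
from h import *
p,d,K,T=snap("wrist");P=cloud(d,K,T)
cv2.imwrite("pics/w4.png",p[:,:,::-1])
z=P[...,2];v=p.max(2)
l=(d>0)&(v<75)&(z>175)&(z<205)&(P[...,1]>205)&(P[...,1]<235)&(abs(P[...,0]-508)<60)
Q=P[l];a=np.radians(-12.6)
c=(Q[:,:2]-[637,161])@np.array([[np.cos(a),-np.sin(a)],[np.sin(a),np.cos(a)]])
print(l.sum(),"rack",np.percentile(c,[1,99],axis=0).round(1))
E
```

```text
time: 8.1
tcp_pos: [460.6, 200.1, 172.1]
orientation: [0.78, 0.626, 0.002, 0.002]
force: [7.2, -1.9, -3.4]
opening: 39.7
grasp_force: 4.0
shift [ 0.2 19.8  2.2] spin 0.003 ya -12.4 F [ 7.2 -1.9 -3.4] t 8.1 tcp [460.6 200.1 172.1] op 39.6528995063519
3749 rack [[-169.1    8.7]
 [-114.3   30.1]]
```

The force of about 7.5 N and the bar at -169 put the plunger near 8 mm. Pulling another 5 mm.

```bash
python3 -m jog '[[[0,-3,0],0],[[0,-5,0],0],[[0,-5,0],0],[[0,-5,0],0]]'
python3 go.py 480 196 170 -12.6
```

```text
time: 8.48
tcp_pos: [456.2, 201.1, 172.1]
orientation: [0.78, 0.626, 0.002, 0.002]
force: [9.4, -0.4, -4.9]
opening: 39.8
grasp_force: 5.1
shift [ 0.2 24.3  2.2] spin 0.003 ya -12.5 F [ 9.4 -0.4 -4.9] t 8.4833 tcp [456.2 201.1 172.1] op 39.84094545473239
```

Force is 9.6 N, so the plunger is at about 12 mm and the pin is clear. Swinging towards the rack's -y (tool -x).

```bash
python3 -m jog '[[[-6,0,0],0],[[-12,0,-1],0],[[-18,0,-2],0],[[-24,0,-3],0],[[-30,0,-4],0],[[-36,0,-4],0],[[-40,0,-4],0],[[-40,0,-4],0]]'
python3 go.py 480 196 170 -12.6
```

```text
time: 9.15
tcp_pos: [448.2, 162.1, 176.8]
orientation: [0.78, 0.626, 0.004, 0.002]
force: [8.9, 0.4, -2.0]
opening: 39.7
grasp_force: 4.6
shift [39.9 23.6  7.1] spin 0.002 ya -12.5 F [ 8.9  0.4 -2. ] t 9.15 tcp [448.2 162.1 176.8] op 39.72998850155661
```

```bash
cat > l.py <<'E'
from h import *
p,d,K,T=snap("wrist");P=cloud(d,K,T);cv2.imwrite("pics/w5.png",p[:,:,::-1])
z=P[...,2];v=p.max(2);a=np.radians(-12.6)
c=(P[...,:2]-[637,161])@np.array([[np.cos(a),-np.sin(a)],[np.sin(a),np.cos(a)]])
l=(d>0)&(v<75)&(z>178)&(z<216)&(c[...,0]>-185)&(c[...,0]<-100)&(c[...,1]>-100)&(c[...,1]<40)
n,L,S,_=cv2.connectedComponentsWithStats(l.astype(np.uint8))
for i in range(1,n):
    if S[i,4]>150: print(S[i],np.percentile(c[L==i],[1,99],axis=0).round(1).tolist(),np.percentile(z[L==i],[2,98]).round())
E
python3 l.py
```

```text
[ 286  175  159  111 7791] [[-172.8, -41.7], [-117.7, 1.0]] [188. 213.]
[451 229  38  32 595] [[-103.7, -29.2], [-100.2, -20.9]] [194. 211.]
```

View pics/w5.png

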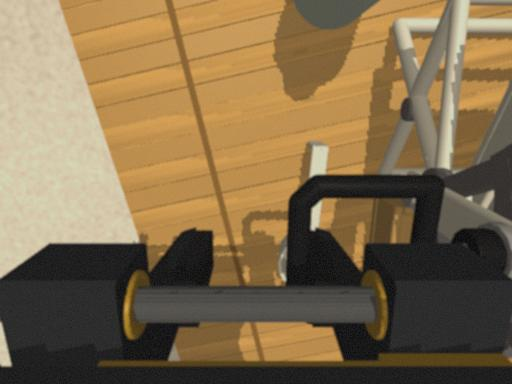

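The loop's +y end has gone from 30 to 1 mm, so the lever is halfway and the bar is clear of everything. Relaxing the pull by 14 mm so the pin rides on the plate, then pushing on to the next hole.

```bash
python3 -m jog '[[[0,5,0],0],[[0,10,0],0],[[0,14,0],0],[[0,14,0],0]]'
python3 -m jog '[[[-5,0,0],0],[[-10,0,1],0],[[-14,0,2],0],[[-18,0,3],0],[[-21,0,4],0],[[-24,0,4],0],[[-26,0,4],0],[[-26,0,4],0]]'
python3 go.py 480 196 170 -12.6; python3 l.py
```

```text
time: 9.53
tcp_pos: [459.5, 159.1, 175.0]
orientation: [0.78, 0.626, 0.0, 0.0]
force: [0.3, 0.3, -0.3]
opening: 39.9
grasp_force: 0.0
time: 10.2
tcp_pos: [453.3, 134.7, 170.0]
orientation: [0.779, 0.627, 0.001, -0.001]
force: [5.7, 3.9, -5.1]
opening: 39.6
grasp_force: 4.1
shift [65.6 12.9  0.1] spin 0.003 ya -12.4 F [ 5.7  3.9 -5.1] t 10.2 tcp [453.3 134.7 170. ] op 39.600256195526946
[ 282  179  182  107 9311] [[-162.7, -68.1], [-101.9, -23.4]] [186. 214.]
```

The bar is near its home position (-162.7), and the finger is still holding it back by about 2 mm. Backing off and nudging a little further.

```bash
python3 -m jog '[[[0,4,0],0],[[0,8,0],0],[[-4,8,0],0],[[-4,8,0],0],[[-4,8,0],0]]'
python3 go.py 480 196 170 -12.6; python3 l.py
```

```text
time: 10.67
tcp_pos: [460.7, 128.9, 170.4]
orientation: [0.78, 0.626, 0.001, -0.001]
force: [3.9, 6.0, -4.7]
opening: 39.8
grasp_force: 3.3
shift [69.7  4.4  0.6] spin 0.003 ya -12.4 F [ 3.9  6.  -4.7] t 10.6667 tcp [460.7 128.9 170.4] op 39.79519238520203
[ 265  181  172  105 9180] [[-161.4, -76.2], [-102.2, -28.5]] [182. 214.]
```

```bash
python3 -m jog '[[[0,4,0],0],[[-3,4,0],0],[[-3,4,0],0],[[-3,4,0],0]]'
python3 go.py 480 196 170 -12.6; python3 l.py
```

```text
time: 11.05
tcp_pos: [463.6, 127.1, 170.1]
orientation: [0.779, 0.627, 0.002, -0.002]
force: [4.8, 16.4, -6.1]
opening: 40.2
grasp_force: 7.9
shift [70.8  1.3  0.6] spin 0.004 ya -12.4 F [ 4.8 16.4 -6.1] t 11.05 tcp [463.6 127.1 170.1] op 40.18362219819399
[ 257  180  172  106 9269] [[-161.3, -78.6], [-102.0, -29.4]] [183. 214.]
[188 236  24  50 739] [[-184.9, -77.5], [-182.0, -61.3]] [179. 216.]
```

The side force rose to 17 N over 1 mm of travel, and the loop is back at its home distance (-161). The pin is locked in the next hole. Centring the finger, lifting out and looking.

```bash
python3 -m jog '[[[7,2,0],0],[[12,2,0],0],[[12,2,0],0],[[12,2,-15],0],[[12,2,-35],0],[[12,2,-60],0],[[12,2,-90],0],[[12,2,-90],0]]'
python3 l.py
python3 -m jog '[[[0,-40,-20],0],[[0,-80,-40],0],[[0,-120,-60],0],[[40,-150,-60],0],[[80,-160,-60],0],[[120,-160,-60],0],[[120,-160,-60],0]]'
python3 - <<'E'
from h import *
p,d,K,T=snap("top")
cv2.imwrite("pics/t2.png",cv2.resize(p[80:250,80:330,::-1],(800,544),interpolation=cv2.INTER_CUBIC))
E
```

```text
time: 11.77
tcp_pos: [471.2, 135.4, 266.8]
orientation: [0.78, 0.626, 0.004, 0.003]
force: [-0.0, 0.1, -0.4]
opening: 39.7
grasp_force: 0.0
[ 247  158   97   77 3229] [[-161.0, -85.6], [-100.8, -29.0]] [187. 211.]
time: 12.4
tcp_pos: [336.9, 291.0, 320.2]
orientation: [0.778, 0.628, 0.001, -0.001]
force: [-0.4, -0.6, -0.2]
opening: 39.7
grasp_force: 0.0
```

View pics/t2.png

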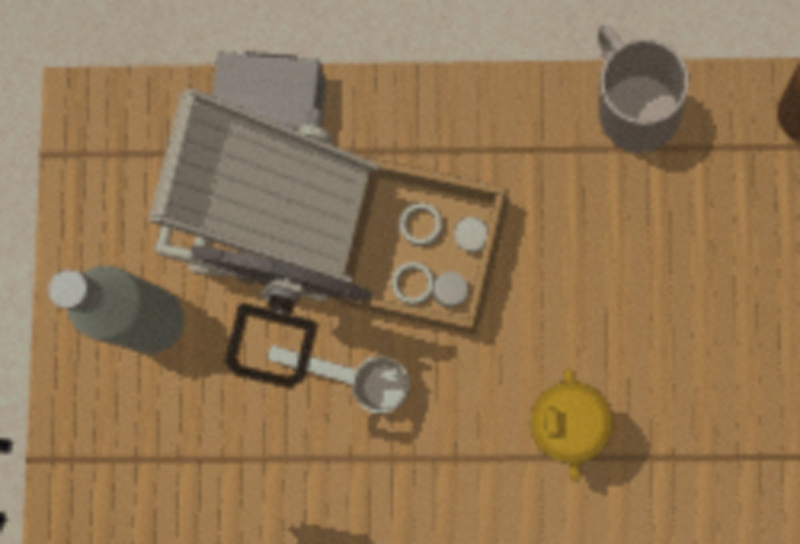

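Two collars, at (420,223) and (412,284), and two caps, at (470,233) and (451,289), all lie in the box. The loop is centred at about rack y -57 and is home in x. The other things are where they were.

```bash
python3 -c "
from cell import bot
print(bot.job_done())"
```

```text
the job is handed in; nothing more can be done
None
```

The job is handed in: all four parts are in the bamboo box, the tray is tipped to its next hole, the latch pin measures home there, and no bystander in the final view had moved (soap and bowl weren't in it).

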